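# Lock the height stop: hold the stop nut with a spanner and tighten the jam nut

### The arm

A 6-joint arm with a two-finger parallel gripper is mounted at the origin on a cart in front of the work surface, level with it; the furniture and walls round the work are solid. World frame = base frame: x ahead of the robot, y to its left, z up, the work surface at z = 0. Lengths are in m, angles in degrees, forces in N, time in s.
With the tool pointing down it reaches from about 0.35 to 0.875 m from the base axis. Payload 4.2 kg.
Tool frame: the origin (TCP) lies midway between the tips of the shut fingers; the grasp point (between the pads) lies 19 mm behind it (r.grasp_offset is the distance from the TCP to the grasp point, in m); z points along the fingers, y is the direction in which the jaws open and shut (so a half turn about z gives the same grasp; the last joint's range is limited). The gripper opens to 87 mm and grips with 3 to 60 N. Pads are 19 mm wide; open, the fingers measure 117 mm over their backs; the gripper's body (75 mm by 190 mm) begins 51 mm behind the grasp point.
Start: joints at [78.873, 22.042, 0.453, 0, -68.411, -14.817], TCP at [0.273, 0.562, 0.223] pointing down, gripper open.
Joint ranges: [-179.83, 179.83], [-69.29, 118.12], [-61.27, 80.66], [-181.25, 117.63], [-171.15, -9.14], [-177.46, 177.46]. Speed limits (degrees/s): [159.86, 159.86, 180, 180, 180, 180].

### API

Orientations are given as a 3x3 rotation matrix whose columns are the frame's x, y, z axes.
In Python, from station import r gives the robot as it stands.
- The arm moves only by the shell command python3 -m crank 'ROWS'. ROWS is JSON, a list of rows, each a list of 3 entries, a list of its own where there are three numbers: the closure, from -1 (fully open) to 1 (shut), so that 0 is half open, then the shift along the tool's x, y, z as a fraction of full scale, then the turn, a rotation vector about the tool's x, y, z as a fraction of full scale. In form: [[fingers, [dx, dy, dz], [wx, wy, wz]], ...]. A call has 1 to 8 rows; each row shifts and turns the commanded pose from where the row before left it, along the tool's axes as they then stand; what a row does not reach is not made up. Full scale, the value 1, is 100 mm for a shift and 45 degrees for a turn. A row lasts 1/10 s, in which the tool goes at most 50 mm and 8.59 degrees, less where a joint would pass 70% of its speed; a pose out of reach is approached as far as the arm can. A call with a number of a shift or a turn outside -1 to 1 is refused whole. A call with a gripper value outside its range is refused whole. The fingers move at their own pace and stop on an object; the grip force is fixed at half the most. Time passes only in rows, so rows that do not move let the fingers close. It gives the time, the measured TCP pose, the force and the opening at its end, in the units of the state.
- r.sense(): the state, without advancing time (a new reading comes with each control period).
- r.capture(name): name is "scene" or "top" or "wrist"; returns a dict with "img" (400x640x3 uint8, blue, green, red), "fx", "fy", "cx", "cy" (pixels), "R" (3x3) and "t" (3): a world point X has camera coordinates R X + t. Camera axes: x right, y down, z forward; pixel columns grow to the right and rows downward; lengths in m; the calibration is good to about 2 mm. A picture is of the moment at which its call begins. There is no depth.
- r.finish_job(): hands the job in, once; it reports no verdict.
The state is a dict: "time_s": time; "joints": joint angles; "joint_velocities": joint speeds; "effort": joint torques, N m; "tcp_pos": TCP position; "ee_rot": TCP orientation; "wrist_force": force on the tool from outside, world axes, zero at the start; "moment": the same for the moment, N m; "gripper_width": opening from 0.0 (shut) to 1.0 (fully open).
Only numpy, scipy, OpenCV 4.12 (cv2) and the standard library are available. Lean on these libraries where they do the work, as an engineer would, in place of code of your own. Each camera call takes 0.05 s, during which the arm holds its last target.

### The job

Lock the setting of the height stop on the small grey stand: slide the blue-handled fork spanner, the one that fits the square brass stop nut, fully onto that nut so that its handle lies flat on the base plate on the near side of the upright steel post, which will stop it from turning, and let go of it. Then turn the dark jam nut above it clockwise until it stops tight, while the spanner holds the brass nut still. Leave the spanner on the nut.

Things in the scene. Friction and masses are not known exactly. Their poses are not given: they have to be found in the camera images.
- wide_spanner_grip (a point): Grasp place of the loose blue-handled fork spanner, 14 mm above its underside. Handle 18 wide, 28 tall, reaching 19 mm ahead of this point and 117 behind. x: towards the jaw, whose centre is 90 mm ahead. Jaw 14 thick, 68 wide; slot 41 wide, from 20 mm behind the jaw's centre, open to the front, flared to 55 at the tips 41 mm ahead. 0.25 kg. A red-handled one (slot 22 mm) does not fit.
- stop_nut_centre (a point): Centre of the square brass nut (36x36, 16 tall; turns easily), 10 mm above the grey base plate (12 thick, fixed). Axes: the stand's; nut faces look along x, y. Seat the spanner flat on the plate from the +y side: jaw towards -y, jaw centre on the nut, handle along +y, on the -x side of the steel post (14 thick, 33 tall, at x +22, y +190 mm; 6 mm gap), which then stops it.
- jam_bar (a point): Centre of the upright finger bar of the dark jam nut, on the same axis, 27 mm above the brass nut's centre. The bar is 36 long (its x axis, white line on top), 14 thick, 26 tall; the 12 mm stud end stands 10 mm out of its top. The seated spanner's jaw ends 10 mm below the bar; its handle is 71 mm or more away.
- jam_nut (a joint): Angle (rad) the jam nut has still to turn on the brass nut, clockwise seen from above; 0 = tight, a hard stop; 0.8 to 1.2 at the start. When tight, its bar is in line with the two white marks on the brass nut (the stand's x axis). Its drag (0.14 N m) takes the brass nut along unless the spanner holds that; spanner and post have some 0.2 rad of play.

How it is judged:
By the outcome, as a careful person would: the job done as asked, in the order asked, and still so for the second after the job is handed in, with the robot touching nothing.
It also fails if it takes over 54 s, if anything falls off the work surface, if the arm or the gripper's body presses on something with over 40 N, if the wrist force passes 120 N, or if a joint passes its speed limit or range.

## Working session

There is one attempt and no reset: what is moved stays moved. The work goes in short steps, Python scripts to look and compute and a shell command to move; the robot and the scene stay as the last step left them, time stands still between calls to the robot, and variables do not carry over. Pictures are saved under pics/ and viewed, and the job is handed in when it is done.

```bash
ls; mkdir -p pics; python3 - <<'E'
from station import r
import cv2
s=r.sense()
print({k:s[k] for k in('time_s','tcp_pos','ee_rot','wrist_force','gripper_width')})
for n in('scene','top','wrist'):
    c=r.capture(n); cv2.imwrite(f'pics/{n}0.png',c['img']); print(n,c['fx'],c['cx'],c['cy'],c['R'],c['t'])
E
```

```text
pics
{'time_s': 0.0, 'tcp_pos': array([0.27313494, 0.56149408, 0.22146016]), 'ee_rot': array([[ 8.99153467e-01, -4.37632577e-01, -8.77885347e-04],
       [-4.37633450e-01, -8.99151272e-01, -1.98826284e-03],
       [ 8.07768615e-05,  2.17194541e-03, -9.99997638e-01]]), 'wrist_force': array([ 0.0606428 , -0.40617157, -0.07940731]), 'gripper_width': 0.9998399394426244}
scene 412.6792279552538 327.59261701672443 191.16894413129612 [[-0.86093014 -0.5086788   0.00672125]
 [-0.39129549  0.65370228 -0.64773542]
 [ 0.32509558 -0.56028494 -0.76183571]] [0.47869812 0.25726144 0.93937522]
top 369.66377262769254 319.3051820075451 200.66263776613943 [[-0.01818801 -0.99982857 -0.00346926]
 [-0.99863344  0.01833608 -0.04893913]
 [ 0.04899435  0.00257442 -0.99879574]] [0.0098481  0.55099877 0.92855919]
wrist 327.5071297379152 318.3361579950431 202.418027454245 [[-0.43758553 -0.89917505  0.00177307]
 [-0.86735766  0.42261981  0.26283682]
 [-0.23708565  0.11347571 -0.96483867]] [ 0.62400953 -0.03059777  0.38995248]
```

View pics/scene0.png

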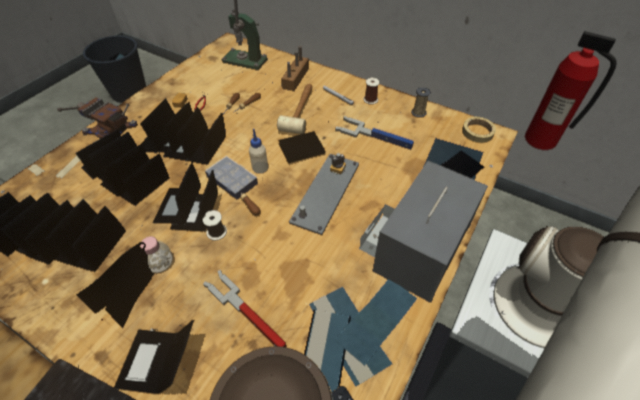

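View pics/top0.png

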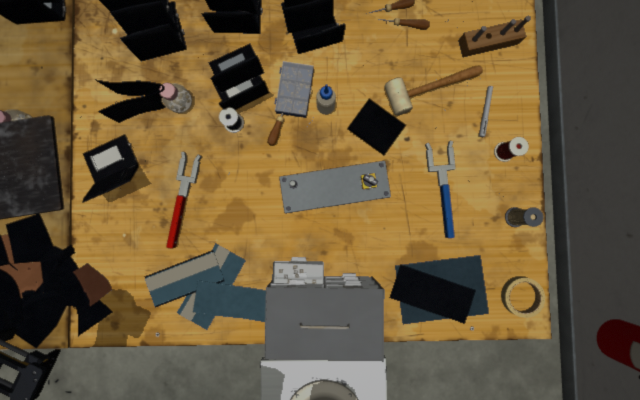

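View pics/wrist0.png

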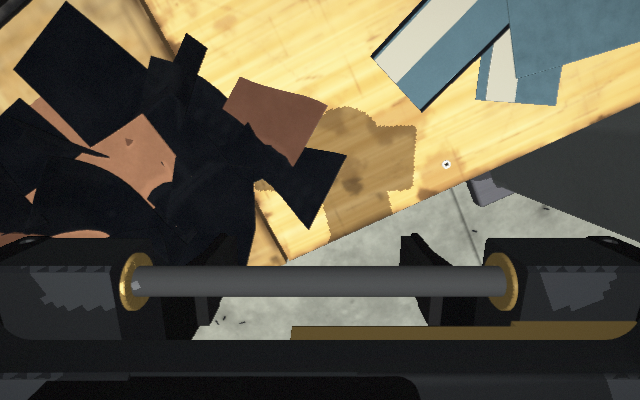

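The scene shows the plate with the brass nut at about (370,181) and the post at about (292,184) in the top view. The blue spanner is at (445,190), jaw up, and a tall grey box stands at (325,320). I'll enlarge the crops next.

```bash
python3 - <<'E'
import cv2
t=cv2.imread('pics/top0.png'); s=cv2.imread('pics/scene0.png')
cv2.imwrite('pics/t1.png',cv2.resize(t[130:250,270:470],None,fx=4,fy=4,interpolation=cv2.INTER_CUBIC))
cv2.imwrite('pics/s1.png',cv2.resize(s[100:240,280:430],None,fx=4,fy=4,interpolation=cv2.INTER_CUBIC))
E
cat > h.py <<'E'
import numpy as np
from station import r
import cv2
def ray(c,u,v,z):
    R=np.array(c['R']);t=np.array(c['t']);C=-R.T@t
    d=R.T@np.array([(u-c['cx'])/c['fx'],(v-c['cy'])/c['fy'],1])
    return C+d*(z-C[2])/d[2]
def proj(c,X):
    p=np.array(c['R'])@np.array(X)+np.array(c['t']); return c['fx']*p[0]/p[2]+c['cx'],c['fy']*p[1]/p[2]+c['cy']
E
```

```text
(no output)
```

View pics/t1.png

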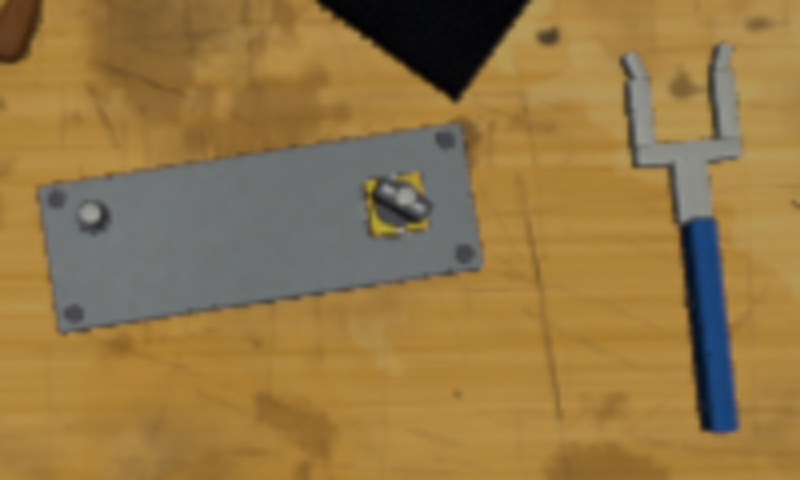

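View pics/s1.png

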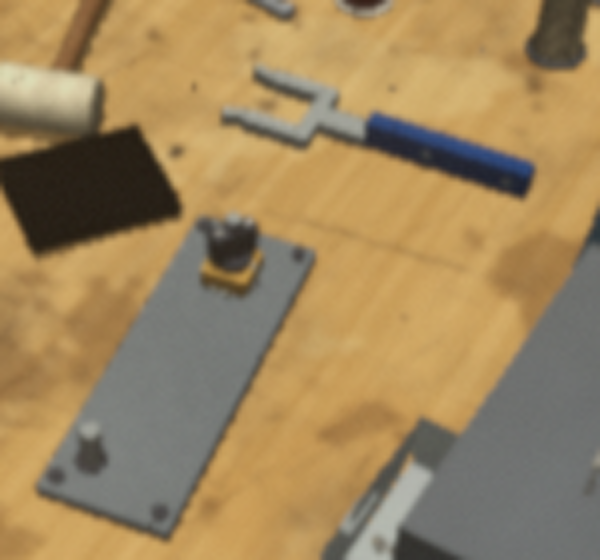

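```bash
python3 - <<'E'
from h import *
c=r.capture('top')
f=lambda u,v,z: ray(c,270+u/4-.375,130+v/4-.375,z).round(4)
P=[f(*p,.012) for p in((40,186),(458,124),(480,266),(60,332))]
print(*P)
for a,b in((0,1),(3,2),(0,3),(1,2)):
    d=P[b]-P[a]; print(np.linalg.norm(d[:2]),np.degrees(np.arctan2(d[1],d[0])))
post=f(91,213,.045);bar=f(402,198,.062);st=f(406,196,.072);nut=f(395,203,.03)
print('post',post,'bar',bar,'stud',st,'nut',nut, np.linalg.norm((post-nut)[:2]))
e=f(721,430,.028);a=f(703,218,.028)
d=a-e;print('handle',e,a,np.linalg.norm(d),np.degrees(np.arctan2(d[1],d[0])))
tl=f(629,58,.014);tr=f(724,48,.014);print(tl,tr,(tl+tr)/2)
m=(tl+tr)/2-e;print(np.linalg.norm(m[:2]),np.degrees(np.arctan2(m[1],m[0])))
E
```

```text
[0.616  0.1003 0.012 ] [ 0.6509 -0.1683  0.012 ] [ 0.5595 -0.1799  0.012 ] [0.5223 0.0887 0.012 ]
0.2708578409424398 -82.59686372036356
0.2711637881428861 -82.11492869191964
0.09441530596253979 -172.94272692163557
0.092133164495745 -172.7669949645925
post [0.5947 0.0654 0.045 ] bar [ 0.5987 -0.1244  0.062 ] stud [ 0.5988 -0.1255  0.072 ] nut [ 0.599  -0.1243  0.03  ] 0.1897487285859908
handle [ 0.4534 -0.3242  0.028 ] [ 0.5861 -0.3176  0.028 ] 0.13286402823939963 2.8473307899944262
[ 0.6911 -0.2786  0.014 ] [ 0.6964 -0.3396  0.014 ] [ 0.69375 -0.3091   0.014  ]
0.240823861982155 3.5948853429276886
```

```bash
python3 -m crank '[[-1,[0.37,0.115,-0.1],[0,0,0]],[-1,[0.37,0.115,-0.1],[0,0,0]],[-1,[0.37,0.115,-0.1],[0,0,0]],[-1,[0.37,0.115,-0.1],[0,0,0]],[-1,[0.37,0.115,-0.1],[0,0,0]],[-1,[0.37,0.115,-0.1],[0,0,0]],[-1,[0.37,0.115,-0.1],[0,0,0]],[-1,[0.37,0.115,-0.1],[0,0,0]]]'; python3 -c "
from h import *
c=r.capture('wrist');s=r.sense();C=-c['R'].T@c['t'];print(s['ee_rot'].T@(C-s['tcp_pos']),s['ee_rot'].T@c['R'].T,s['joints'])"
```

```text
time_s: 1.0
tcp_pos: [0.5002, 0.3485, 0.3029]
ee_rot: [[0.899, -0.437, -0.0], [-0.437, -0.899, -0.0], [-0.0, 0.0, -1.0]]
wrist_force: [0.9, 0.8, 0.4]
gripper_width: 0.996
[ 0.06876959 -0.00156669 -0.15940617] [[ 0.00454151 -0.96385958 -0.26637209]
 [ 0.99998874  0.00401158  0.00253352]
 [-0.00137338 -0.2663806   0.96386695]] [ 49.66581738  18.14849056   6.29716934   0.17093553 -78.0268426
  14.10405205]
```

```bash
python3 -m crank '[[-1,[0.212,0.35,0.03],[0,0,0]],[-1,[0.212,0.35,0.03],[0,0,0]],[-1,[0.212,0.35,0.03],[0,0,0]],[-1,[0.212,0.35,0.03],[0,0,0]],[-1,[0.212,0.35,0.03],[0,0,0]],[-1,[0.212,0.35,0.03],[0,0,0]],[-1,[0.212,0.35,0.03],[0,0,0]],[-1,[0.212,0.35,0.03],[0,0,0]]]' && python3 -c "
from h import *
c=r.capture('wrist');cv2.imwrite('pics/w1.png',c['img'])" && python3 -m crank '[[-1,[0.212,0.35,0.03],[0,0,0]],[-1,[0.212,0.35,0.03],[0,0,0]],[-1,[0.212,0.35,0.03],[0,0,0]],[-1,[0.212,0.35,0.03],[0,0,0]],[-1,[0.212,0.35,0.03],[0,0,-0.16]],[-1,[0.2,0.35,0.03],[0,0,-0.16]],[-1,[0.2,0.35,0.03],[0,0,-0.16]],[-1,[0.05,0.3,0.03],[0,0,-0.16]]]'; python3 - <<'E'
from h import *
c=r.capture('wrist');cv2.imwrite('pics/w2.png',c['img']);np.savez('w2.npz',**c);print(r.sense()['joints'])
E
```

```text
time_s: 1.85
tcp_pos: [0.529, 0.0224, 0.2784]
ee_rot: [[0.899, -0.437, 0.0], [-0.437, -0.899, 0.0], [-0.0, -0.0, -1.0]]
wrist_force: [0.6, -0.2, -0.2]
gripper_width: 0.999
time_s: 2.7
tcp_pos: [0.5716, -0.29, 0.2536]
ee_rot: [[0.999, 0.054, -0.001], [0.054, -0.999, 0.0], [-0.001, -0.0, -1.0]]
wrist_force: [1.0, 0.5, -0.2]
gripper_width: 0.999
[-1.27293926e+01  2.27771396e+01  5.85565632e+00  8.04870880e-02
 -7.31988380e+01  1.05856639e+02]
```

View pics/w1.png

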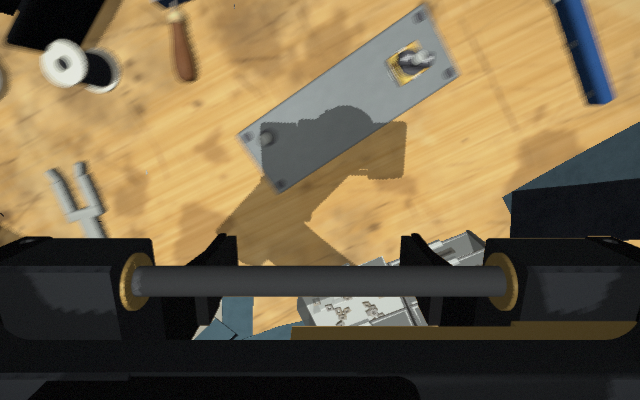

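View pics/w2.png

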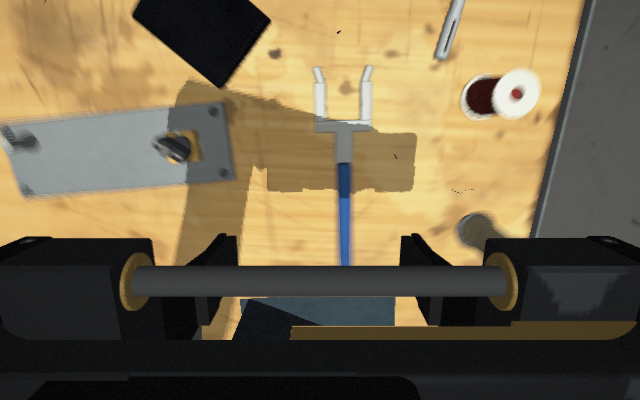

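w2 shows the spanner with its jaw tips at about (318,68)/(370,68) and its handle front at (345,163). The plate is to the left, with the nut at about (180,148). I'll enlarge both.

```bash
python3 - <<'E'
import cv2
t=cv2.imread('pics/w2.png')
cv2.imwrite('pics/w2a.png',cv2.resize(t[50:250,280:410],None,fx=3,fy=3,interpolation=cv2.INTER_CUBIC))
cv2.imwrite('pics/w2b.png',cv2.resize(t[85:215,0:245],None,fx=3.2,fy=3.2,interpolation=cv2.INTER_CUBIC))
E
```

```text
(no output)
```

View pics/w2a.png

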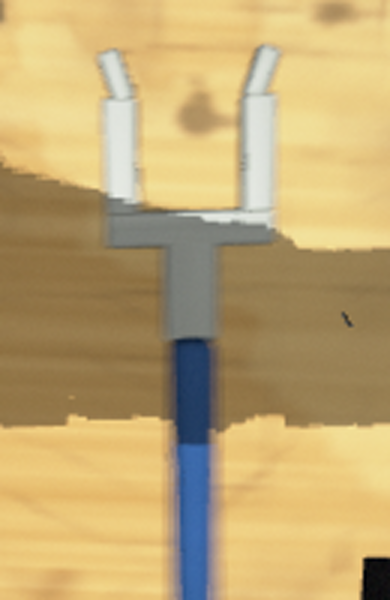

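View pics/w2b.png

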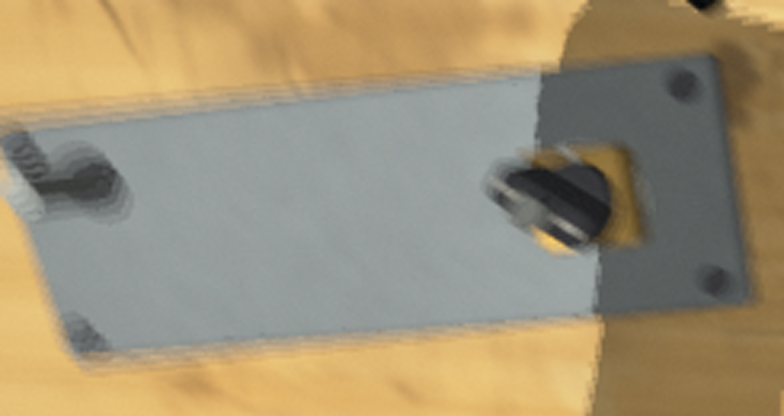

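```bash
python3 - <<'E'
from h import *
c=r.capture('wrist');cv2.imwrite('pics/w3.png',c['img']);np.savez('w3.npz',**c)
s=r.sense();print(s['tcp_pos'],s['ee_rot'])
t=c['img']
cv2.imwrite('pics/w3a.png',cv2.resize(t[50:250,280:410],None,fx=3,fy=3,interpolation=cv2.INTER_CUBIC))
cv2.imwrite('pics/w3b.png',cv2.resize(t[85:215,0:245],None,fx=3.2,fy=3.2,interpolation=cv2.INTER_CUBIC))
E
```

```text
[ 0.57066443 -0.2909633   0.25247109] [[ 9.98901230e-01  4.67805205e-02 -2.81329423e-03]
 [ 4.67820249e-02 -9.98905011e-01  4.71314319e-04]
 [-2.78816538e-03 -6.02408054e-04 -9.99995932e-01]]
```

View pics/w3a.png

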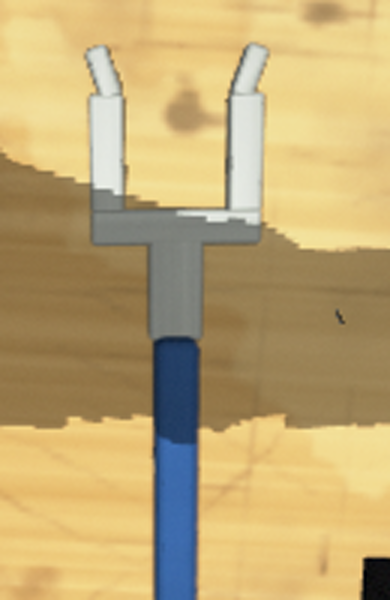

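View pics/w3b.png

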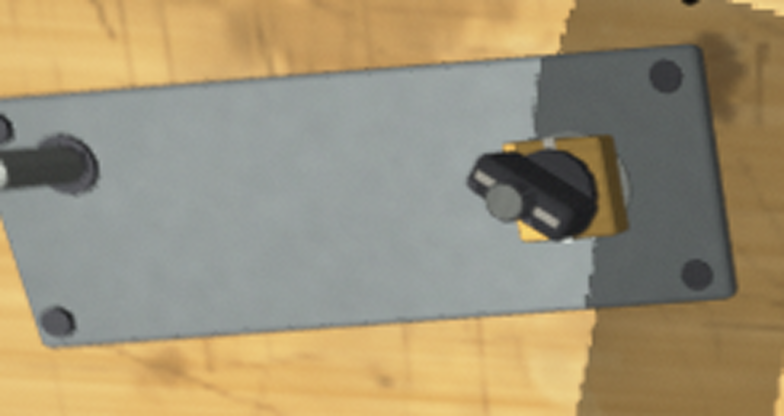

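```bash
python3 - <<'E'
from h import *
c=dict(np.load('w3.npz'))
A=lambda u,v,z: ray(c,280+(u+.5)/3-.5,50+(v+.5)/3-.5,z)
B=lambda u,v,z: ray(c,(u+.5)/3.2-.5,85+(v+.5)/3.2-.5,z)
ang=lambda d: np.degrees(np.arctan2(d[1],d[0]))
fl,fr=A(153,338,.028),A(198,338,.028);bl,br=A(154,580,.028),A(196,580,.028)
print('handle',fl,fr,bl,br,np.linalg.norm(fl-fr),ang((fl+fr-bl-br)))
jl,jr=A(91,150,.014),A(262,150,.014);print('jaw',jl,jr,np.linalg.norm(jl-jr),(jl+jr)/2)
tl,tr=A(97,47,.014),A(258,45,.014);print('tips',tl,tr,(tl+tr)/2)
ba=A(91,243,.014),A(262,243,.014);print('back',ba)
print('axis angle from tips', ang((tl+tr-fl-fr)[:2]), ang((jl+jr-fl-fr)[:2]))
n=B(556,192,.030);s=B(505,203,.072);m=B(565,241,.03)-B(548,143,.03)
print('nut',n,'stud',s,'marks ang',ang(m),np.linalg.norm(m))
p=[B(700,45,.012),B(736,292,.012),B(50,346,.012)];print(p,ang(p[0]-p[1]),ang(p[2]-p[1]))
a,b=B(482,177,.062),B(546,217,.062);print('bar',ang(b-a),(a+b)/2, np.linalg.norm(a-b))
q=B(65,165,.012);print('post base',q, (q-n)[:2])
E
```

```text
handle [ 0.5881738  -0.30775223  0.028     ] [ 0.58914667 -0.3254592   0.028     ] [ 0.48601354 -0.31482499  0.028     ] [ 0.48698115 -0.3325112   0.028     ] 0.017733682409970718 3.954488303990894
jaw [ 0.65795737 -0.27959105  0.014     ] [ 0.66161342 -0.34593927  0.014     ] 0.06644887336684999 [ 0.6597854  -0.31276516  0.014     ]
tips [ 0.69526061 -0.2800627   0.014     ] [ 0.69932002 -0.34084937  0.014     ] [ 0.69729031 -0.31045603  0.014     ]
back (array([ 0.6226513 , -0.28129646,  0.014     ]), array([ 0.6263919 , -0.34927464,  0.014     ]))
axis angle from tips 3.240125628918571 3.090805606549221
nut [ 0.59897852 -0.12434373  0.03      ] stud [ 0.59949318 -0.12575805  0.072     ] marks ang -173.52291420080243 0.035170995509813556
[array([ 0.65318599, -0.17245955,  0.012     ]), array([ 0.56203613, -0.18407144,  0.012     ]), array([0.52556863, 0.08621379, 0.012     ])] 7.259997971800947 97.68407377873736
bar -120.77391129162932 [ 0.60030613 -0.12414665  0.062     ] 0.02359523897380408
post base [0.59681296 0.06726942 0.012     ] [-0.00216556  0.19161315]
```

```bash
python3 -m crank '[[-1,[-0.015,0.14,0.3],[0,0,-0.013]],[-1,[0,0.13,0.4],[0,0,0]],[-1,[0,0,0.45],[0,0,0]],[-1,[0,0,0.45],[0,0,0]],[-1,[0,0,0.4],[0,0,0]],[-1,[0,0,0],[0,0,0]],[-1,[0,0,0],[0,0,0]]]'
```

```text
time_s: 3.5
tcp_pos: [0.5716, -0.3148, 0.0551]
ee_rot: [[0.998, 0.061, -0.0], [0.061, -0.998, -0.001], [-0.001, 0.001, -1.0]]
wrist_force: [0.3, 0.1, 0.7]
gripper_width: 1.0
```

```bash
python3 -m crank '[[-1,[-0.02,0.025,0.2],[0,0,0]],[-1,[0,0,0.2],[0,0,0]],[-1,[0,0,0.11],[0,0,0]],[-1,[0,0,0],[0,0,0]],[-1,[0,0,0],[0,0,0]]]'; python3 - <<'E'
from h import *
for n in('wrist','scene'):
    c=r.capture(n);cv2.imwrite(f'pics/g1{n}.png',c['img'])
E
```

```text
time_s: 4.0
tcp_pos: [0.5706, -0.3181, 0.0055]
ee_rot: [[0.998, 0.061, 0.003], [0.061, -0.998, -0.001], [0.003, 0.001, -1.0]]
wrist_force: [-0.1, 0.2, 0.0]
gripper_width: 1.001
```

View pics/g1wrist.png

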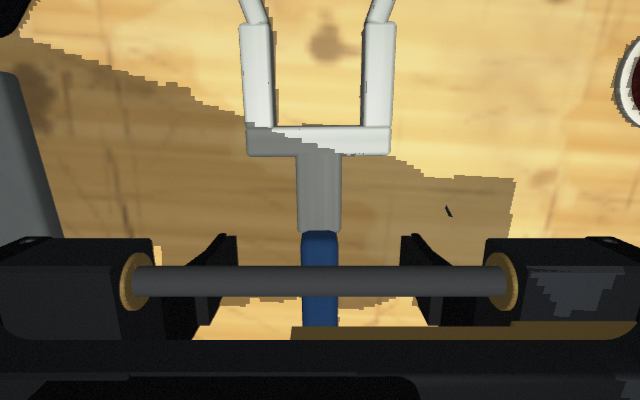

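Handle (320,280) is centred between the fingers, so I'll grip and lift.

```bash
python3 -m crank '[[1,[0,0,0],[0,0,0]],[1,[0,0,0],[0,0,0]],[1,[0,0,0],[0,0,0]],[1,[0,0,0],[0,0,0]],[1,[0,0,0],[0,0,0]],[1,[0,0,0],[0,0,0]],[1,[0,0,0],[0,0,0]],[1,[0,0,0],[0,0,0]]]';python3 -m crank '[[1,[0,0,0],[0,0,0]],[1,[0,0,0],[0,0,0]]]'
```

```text
time_s: 4.9
tcp_pos: [0.5692, -0.3177, 0.0035]
ee_rot: [[0.998, 0.06, -0.0], [0.06, -0.998, 0.0], [-0.0, -0.0, -1.0]]
wrist_force: [-0.2, 0.5, -0.4]
gripper_width: 0.354
time_s: 5.1
tcp_pos: [0.5692, -0.3178, 0.0035]
ee_rot: [[0.998, 0.06, 0.0], [0.06, -0.998, -0.0], [0.0, 0.0, -1.0]]
wrist_force: [1.5, -0.3, -0.1]
gripper_width: 0.206
```

```bash
python3 -m crank '[[1,[0,0,-0.2],[0,0,0]],[1,[0,0,-0.4],[0,0,0]],[1,[0,0,-0.4],[0,0,0]],[1,[0,0,-0.4],[0,0,0]],[1,[0,0,-0.1],[0,0,0.17]],[1,[0,0,0],[0,0,0.17]],[1,[0,0,0],[0,0,0.17]],[1,[0,0,0],[0,0,0.17]]]' && python3 -m crank '[[1,[0,0,0],[0,0,0.17]],[1,[0,0,0],[0,0,0.17]],[1,[0,0,0],[0,0,0.17]],[1,[0,0,0],[0,0,0.17]],[1,[0,0,0],[0,0,0.17]],[1,[0,0,0],[0,0,0.17]],[1,[0,0,0],[0,0,0.17]],[1,[0,0,0],[0,0,0.04]]]'; python3 - <<'E'
from h import *
for n in('wrist','scene'):
    c=r.capture(n);cv2.imwrite(f'pics/g2{n}.png',c['img'])
E
```

```text
time_s: 5.9
tcp_pos: [0.5686, -0.3173, 0.1528]
ee_rot: [[0.887, -0.462, -0.001], [-0.462, -0.887, 0.001], [-0.002, -0.0, -1.0]]
wrist_force: [-0.1, -0.5, -2.2]
gripper_width: 0.203
time_s: 6.7
tcp_pos: [0.5685, -0.3174, 0.1525]
ee_rot: [[0.127, -0.992, -0.002], [-0.992, -0.127, 0.001], [-0.001, 0.002, -1.0]]
wrist_force: [0.0, -0.3, -2.5]
gripper_width: 0.2
```

View pics/g2wrist.png

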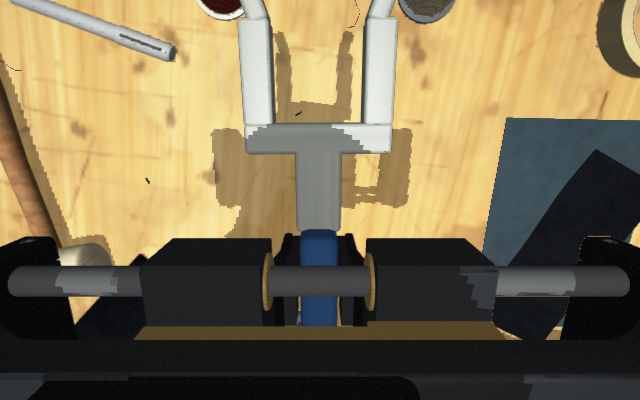

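View pics/g2scene.png

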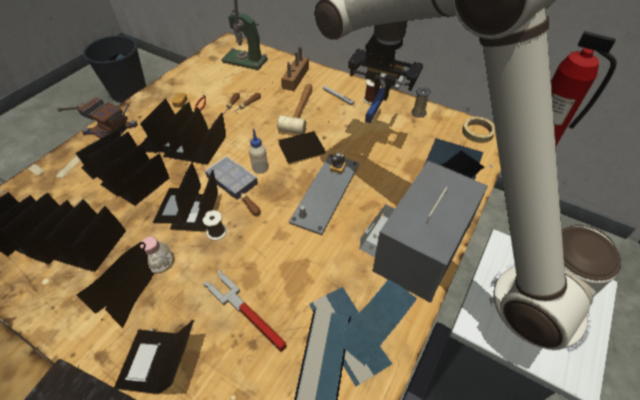

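```bash
python3 -m crank '[[1,[-0.43,-0.068,0],[0,0,0]],[1,[-0.43,-0.068,0],[0,0,0]],[1,[-0.43,-0.068,0],[0,0,0]],[1,[-0.43,-0.068,0],[0,0,0]],[1,[-0.43,-0.068,0],[0,0,0]],[1,[-0.43,-0.068,0],[0,0,0]],[1,[-0.43,-0.068,0],[0,0,0]],[1,[-0.44,-0.07,0],[0,0,0]]]' && python3 -m crank '[[1,[0,0,0.3],[0,0,0]],[1,[0,0,0.4],[0,0,0]],[1,[0,0,0.1],[0,0,0]],[1,[0,0,0],[0,0,0]],[1,[0,0,0],[0,0,0]]]'; python3 - <<'E'
from h import *
for n in('wrist','scene','top'):
    c=r.capture(n);cv2.imwrite(f'pics/g3{n}.png',c['img']);np.savez(f'g3{n}.npz',**c)
E
```

```text
time_s: 7.6
tcp_pos: [0.5777, 0.0331, 0.1533]
ee_rot: [[0.131, -0.991, -0.001], [-0.991, -0.131, 0.0], [-0.0, 0.001, -1.0]]
wrist_force: [-0.0, -0.5, -2.7]
gripper_width: 0.201
time_s: 8.1
tcp_pos: [0.5796, 0.0313, 0.0749]
ee_rot: [[0.131, -0.991, 0.002], [-0.991, -0.131, -0.0], [0.0, -0.002, -1.0]]
wrist_force: [0.6, 0.1, -2.2]
gripper_width: 0.208
```

View pics/g3wrist.png

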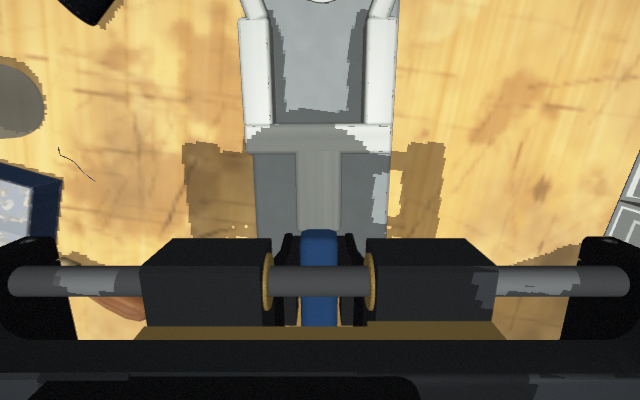

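View pics/g3top.png

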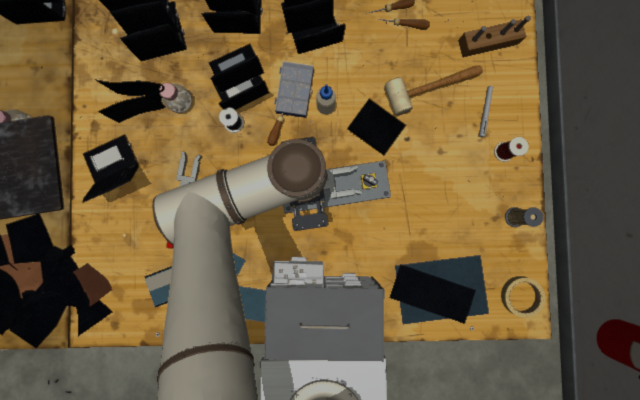

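```bash
python3 - <<'E'
from h import *
t=cv2.imread('pics/g3wrist.png');cv2.imwrite('pics/g3w.png',cv2.resize(t[0:240,220:420],None,fx=2.5,fy=2.5,interpolation=cv2.INTER_CUBIC))
t=cv2.imread('pics/g3top.png');cv2.imwrite('pics/g3t.png',cv2.resize(t[150:220,270:400],None,fx=6,fy=6,interpolation=cv2.INTER_CUBIC))
E
```

```text
(no output)
```

View pics/g3w.png

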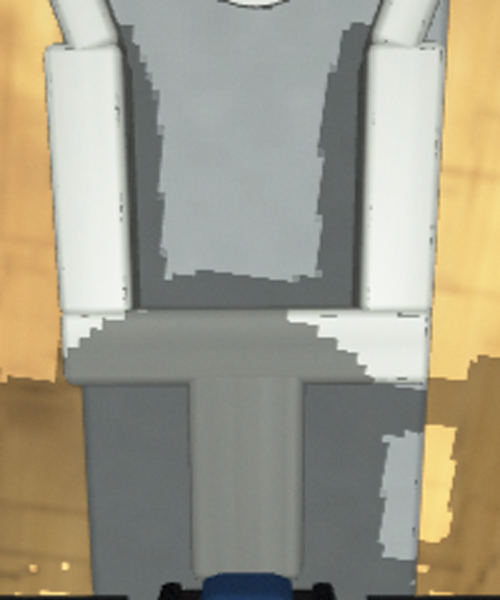

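View pics/g3t.png

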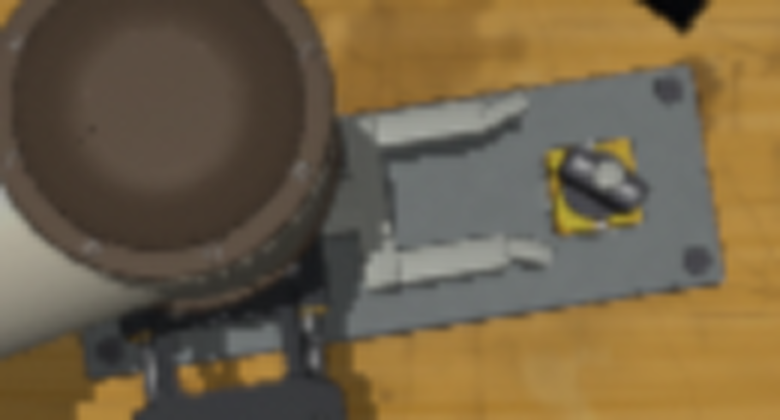

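```bash
python3 - <<'E'
from h import *
c=dict(np.load('g3wrist.npz'));T=dict(np.load('g3top.npz'))
A=lambda u,v,z: ray(c,220+(u+.5)/2.5-.5,(v+.5)/2.5-.5,z)
N=np.array([.599,-.1245]);a=np.radians(7.3);ex=np.array([np.cos(a),np.sin(a)]);ey=np.array([-ex[1],ex[0]])
f=lambda p:np.round([1e3*(p[:2]-N)@ex,1e3*(p[:2]-N)@ey],1)
z=.0854
for row,l,rr in((50,47,443),(300,61,428)):
    L,R=A(l,row,z),A(rr,row,z);print(f(L),f(R),f((L+R)/2),np.linalg.norm(L-R))
L,R=A(190,480,z),A(301,480,z);print('shank',f(L),f(R),f((L+R)/2))
L,R=A(205,590,z+.014),A(292,590,z+.014);print('handle',f(L),f(R),f((L+R)/2))
# plate sides
print('plate',f(A(93,560,.012)),f(A(414,560,.012)),f(A(88,480,.012)),f(A(433,200,.012)))
B=lambda u,v,z: ray(T,270+(u+.5)/6-.5,150+(v+.5)/6-.5,z)
print('tips top',f(B(525,97,z)),f(B(548,257,z)),'nut',f(B(598,186,.03)),'plate',f(B(687,66,.012)),f(B(720,280,.012)))
print('tcp',f(r.sense()['tcp_pos']))
E
```

```text
[35.1 47.1] [-30.7  46.9] [ 2.2 47. ] 0.06573914856395031
[35.  87.3] [-30.7  87.1] [ 2.2 87.2] 0.06567046328899986
shank [ 12.4 120.3] [ -8.7 120.2] [  1.9 120.3]
handle [  9.  137.2] [ -6.6 137.1] [  1.2 137.1]
plate [ 46.2 161.7] [-46.7 161.3] [ 46.5 137.9] [-46.   63.4]
tips top [33.5 29.3] [-30.3  29.8] nut [-0.8 -1.9] plate [ 46.  -49.9] [-46.6 -49.8]
tcp [  0.7 157.1]
```

```bash
python3 -m crank '[[1,[0,0.015,0.2],[0,0,0]],[1,[0,0,0.2],[0,0,0]],[1,[0,0,0.1],[0,0,0]],[1,[0,0,0.05],[0,0,0]],[1,[0,0,0.03],[0,0,0]],[1,[0,0,0],[0,0,0]],[1,[0,0,0],[0,0,0]]]'
```

```text
time_s: 8.95
tcp_pos: [0.5775, 0.0314, 0.0163]
ee_rot: [[0.131, -0.991, 0.001], [-0.991, -0.131, 0.0], [-0.0, -0.002, -1.0]]
wrist_force: [0.0, 0.5, -2.9]
gripper_width: 0.206
```

```bash
python3 -m crank '[[1,[0,0,0.01],[0,0,0]],[1,[0,0,0],[0,0,0]]]';python3 - <<'E'
from h import *
c=r.capture('wrist');cv2.imwrite('pics/g4.png',c['img'])
c=r.capture('top');t=c['img'];cv2.imwrite('pics/g4t.png',cv2.resize(t[150:220,270:400],None,fx=6,fy=6,interpolation=cv2.INTER_CUBIC))
E
```

```text
time_s: 9.15
tcp_pos: [0.5776, 0.0314, 0.0155]
ee_rot: [[0.131, -0.991, 0.002], [-0.991, -0.131, 0.0], [-0.0, -0.002, -1.0]]
wrist_force: [-0.5, -0.4, 1.6]
gripper_width: 0.205
```

View pics/g4.png

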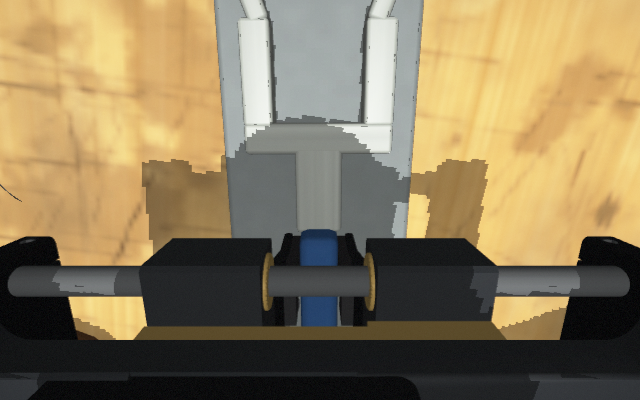

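View pics/g4t.png

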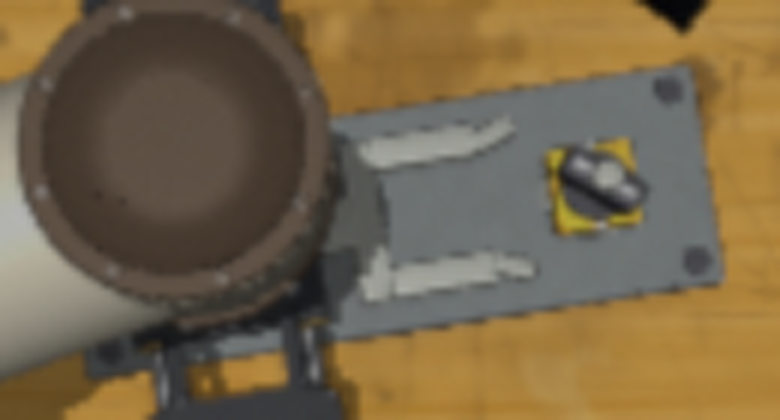

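```bash
python3 -m crank '[[1,[0.1,0.005,0],[0,0,0]],[1,[0.1,0,0],[0,0,0]],[1,[0.05,0,0],[0,0,0]],[1,[0.0,0,0],[0,0,0]],[1,[0,0,0],[0,0,0]]]' && python3 -m crank '[[1,[0.08,0,0],[0,0,0]],[1,[0.08,0,0],[0,0,0]],[1,[0.0,0,0],[0,0,0]],[1,[0,0,0],[0,0,0]]]';python3 - <<'E'
from h import *
c=r.capture('wrist');cv2.imwrite('pics/g5.png',c['img'])
c=r.capture('top');t=c['img'];cv2.imwrite('pics/g5t.png',cv2.resize(t[150:220,270:400],None,fx=6,fy=6,interpolation=cv2.INTER_CUBIC))
E
```

```text
time_s: 9.75
tcp_pos: [0.5809, 0.0054, 0.0155]
ee_rot: [[0.13, -0.992, 0.003], [-0.992, -0.13, -0.0], [0.001, -0.002, -1.0]]
wrist_force: [-0.0, -1.2, 4.7]
gripper_width: 0.204
time_s: 10.15
tcp_pos: [0.583, -0.0105, 0.0155]
ee_rot: [[0.13, -0.991, 0.003], [-0.992, -0.13, -0.0], [0.001, -0.002, -1.0]]
wrist_force: [1.6, 0.6, 5.6]
gripper_width: 0.204
```

View pics/g5.png

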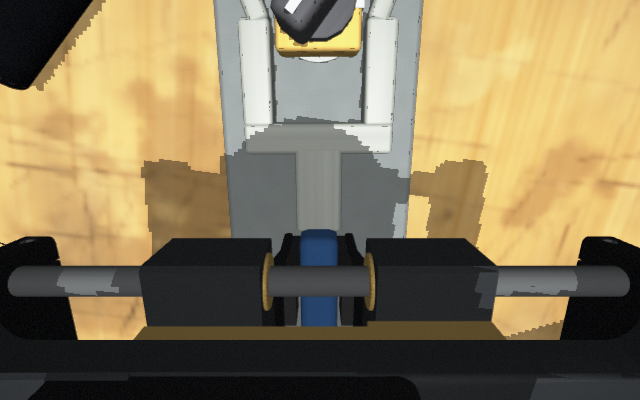

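View pics/g5t.png

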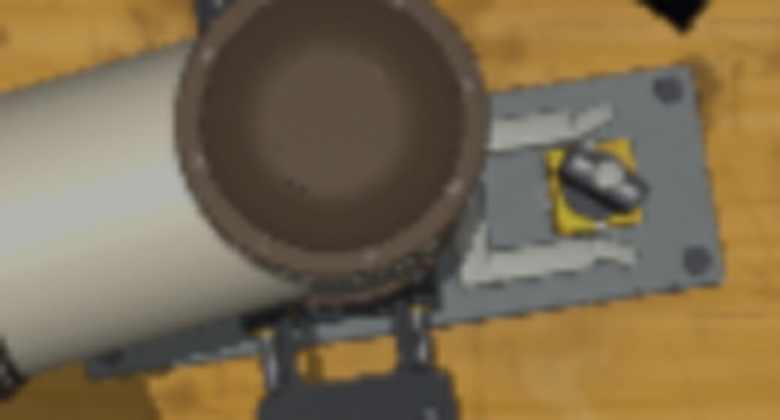

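```bash
python3 -m crank '[[1,[0.08,0,0],[0,0,0]],[1,[0.08,0,0],[0,0,0]],[1,[0.06,0,0],[0,0,0]],[1,[0.03,0,0],[0,0,0]],[1,[0,0,0],[0,0,0]],[1,[0,0,0],[0,0,0]]]';python3 - <<'E'
from h import *
c=r.capture('wrist');cv2.imwrite('pics/g6.png',c['img'])
c=r.capture('top');t=c['img'];cv2.imwrite('pics/g6t.png',cv2.resize(t[150:220,270:400],None,fx=6,fy=6,interpolation=cv2.INTER_CUBIC))
E
```

```text
time_s: 10.85
tcp_pos: [0.5861, -0.0349, 0.0155]
ee_rot: [[0.13, -0.991, 0.002], [-0.992, -0.13, 0.0], [0.0, -0.002, -1.0]]
wrist_force: [-0.1, 2.3, 5.3]
gripper_width: 0.199
```

View pics/g6.png

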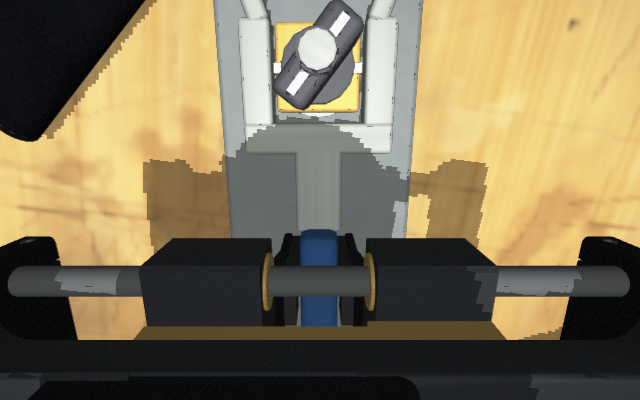

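View pics/g6t.png

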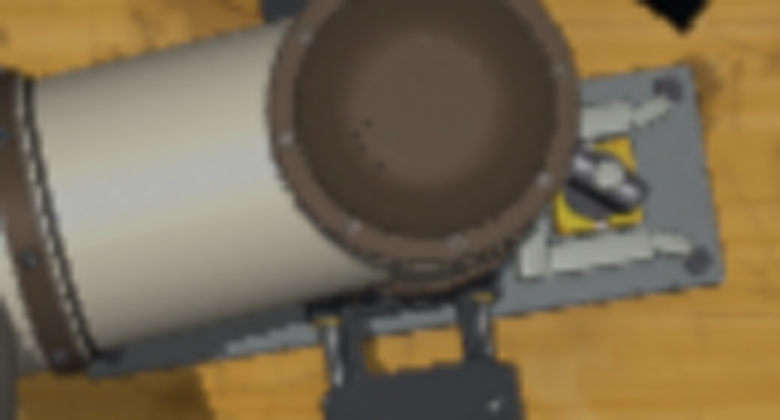

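```bash
python3 -m crank '[[1,[0.01,0,0],[0,0,0]],[1,[0.01,0,0],[0,0,0]],[1,[0,0,0],[0,0,0]],[1,[0,0,0],[0,0,0]]]';python3 - <<'E'
from h import *
c=r.capture('wrist');t=c['img'];np.savez('g7.npz',**c);cv2.imwrite('pics/g7.png',cv2.resize(t[0:240,220:420],None,fx=2.5,fy=2.5,interpolation=cv2.INTER_CUBIC))
E
```

```text
time_s: 11.35
tcp_pos: [0.5863, -0.0363, 0.0155]
ee_rot: [[0.13, -0.991, 0.002], [-0.991, -0.13, 0.001], [-0.0, -0.002, -1.0]]
wrist_force: [-0.5, 3.3, 5.0]
gripper_width: 0.204
```

View pics/g7.png

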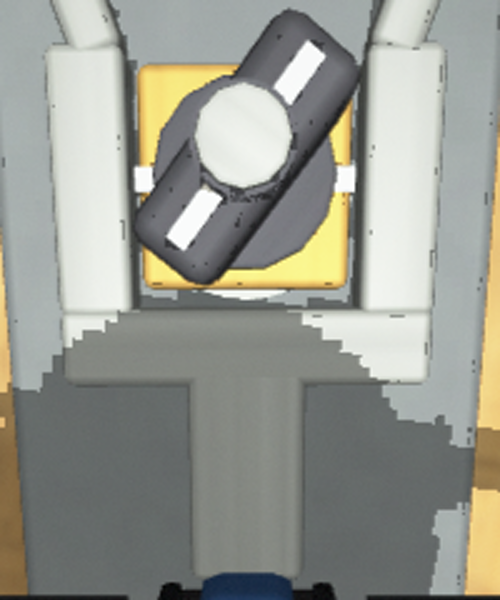

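```bash
python3 - <<'E'
from h import *
c=dict(np.load('g7.npz'))
A=lambda u,v,z: ray(c,220+(u+.5)/2.5-.5,(v+.5)/2.5-.5,z)
N=np.array([.599,-.1245]);a=np.radians(7.3);ex=np.array([np.cos(a),np.sin(a)]);ey=np.array([-ex[1],ex[0]])
f=lambda p:np.round([1e3*(p[:2]-N)@ex,1e3*(p[:2]-N)@ey],1)
print('nut',f(A(143,179,.03)),f(A(346,179,.03)),f(A(141,64,.03)),f(A(148,288,.03)),'slot',f(A(245,310,.026)),f(A(134,250,.026)),f(A(358,250,.026)))
print('jaw back/front corners', f(A(70,382,.026)),f(A(60,47,.026)))
E
```

```text
nut [17.2 -0.4] [-16.9  -0.5] [ 17.  -17.8] [16.9 17.3] slot [ 0.  21.1] [19.6 10.9] [-19.8  10.7]
jaw back/front corners [32.2 34.1] [ 30.9 -21.3]
```

```bash
python3 -m crank '[[1,[0.01,0,0],[0,0,0]],[1,[0.01,0,0],[0,0,0]],[1,[0,0,0],[0,0,0]],[1,[0,0,0],[0,0,0]]]';python3 - <<'E'
from h import *
c=r.capture('wrist');t=c['img'];np.savez('g7.npz',**c);cv2.imwrite('pics/g8.png',cv2.resize(t[0:240,220:420],None,fx=2.5,fy=2.5,interpolation=cv2.INTER_CUBIC))
E
```

```text
time_s: 11.8
tcp_pos: [0.5865, -0.0382, 0.0155]
ee_rot: [[0.13, -0.991, 0.002], [-0.991, -0.13, 0.001], [-0.0, -0.002, -1.0]]
wrist_force: [0.4, 3.7, 5.9]
gripper_width: 0.204
```

View pics/g8.png

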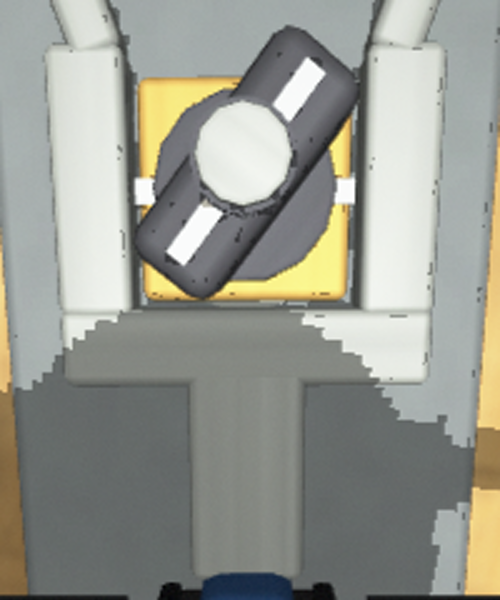

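```bash
python3 -m crank '[[-1,[0,0,0],[0,0,0]],[-1,[0,0,0],[0,0,0]],[-1,[0,0,0],[0,0,0]],[-1,[0,0,0],[0,0,0]],[-1,[0,0,0],[0,0,0]],[-1,[0,0,-0.2],[0,0,0]],[-1,[0,0,-0.4],[0,0,0]],[-1,[0,0,-0.4],[0,0,0]]]' && python3 -m crank '[[-1,[0,0,-0.2],[0,0,0]],[-1,[0,0,0],[0,0,0]],[-1,[0,0,0],[0,0,0]]]';python3 - <<'E'
from h import *
c=r.capture('wrist');t=c['img'];np.savez('g9.npz',**c);cv2.imwrite('pics/g9.png',t)
E
```

```text
time_s: 12.65
tcp_pos: [0.5848, -0.0385, 0.1148]
ee_rot: [[0.13, -0.991, -0.003], [-0.991, -0.13, -0.001], [0.0, 0.003, -1.0]]
wrist_force: [1.3, -0.2, 0.2]
gripper_width: 0.846
time_s: 12.95
tcp_pos: [0.5851, -0.0382, 0.1344]
ee_rot: [[0.13, -0.992, -0.0], [-0.992, -0.13, 0.001], [-0.001, 0.0, -1.0]]
wrist_force: [-0.4, 0.5, -0.3]
gripper_width: 0.992
```

View pics/g9.png

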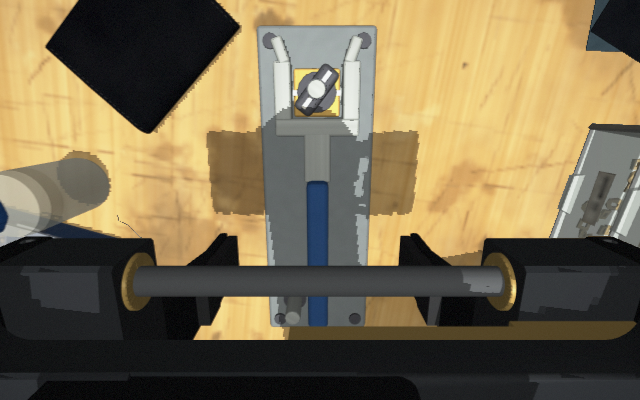

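The spanner is seated, and its handle passes beside the post (293,315) on the -x side. Next I'll measure the bar.

```bash
python3 - <<'E'
from h import *
c=dict(np.load('g9.npz'));t=c['img'];cv2.imwrite('pics/g9a.png',cv2.resize(t[20:150,255:385],None,fx=4.5,fy=4.5,interpolation=cv2.INTER_CUBIC))
E
```

```text
(no output)
```

View pics/g9a.png

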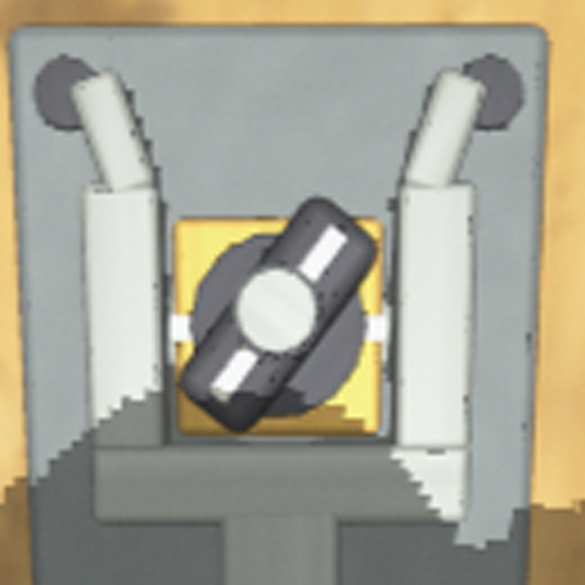

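```bash
python3 - <<'E'
from h import *
c=dict(np.load('g9.npz'))
A=lambda u,v,z: ray(c,255+(u+.5)/4.5-.5,20+(v+.5)/4.5-.5,z)
a,b=A(337,229,.062),A(223,393,.062);d=a-b
print('bar',np.degrees(np.arctan2(d[1],d[0])),(a+b)/2,'stud',A(276,309,.072))
m=A(180,327,.03),A(376,327,.03);d=m[0]-m[1];print('nut',(m[0]+m[1])/2,np.degrees(np.arctan2(d[1],d[0])))
print('slot bottom',A(280,447,.026), 'ext',A(322,204,.062),A(237,425,.062))
s=r.sense();th=np.degrees(np.arctan2(s['ee_rot'][1,0],s['ee_rot'][0,0]));print(th,s['tcp_pos'],s['joints'])
E
```

```text
bar -118.85876355167834 [ 0.59870585 -0.12545243  0.062     ] stud [ 0.59907778 -0.12516454  0.072     ]
nut [ 0.59905067 -0.12512205  0.03      ] 7.469909337675191
slot bottom [ 0.59615373 -0.10533339  0.026     ] ext [ 0.59438727 -0.14126813  0.062     ] [ 0.6030122  -0.10836469  0.062     ]
-82.5311105881499 [ 0.58456791 -0.03826501  0.13345592] [ 1.20666916e+01  2.27591460e+01 -1.21700494e+01 -4.01770424e-02
 -5.51898151e+01 -4.57480775e+00]
```

```bash
python3 -m crank '[[-1,[0.44,-0.015,0],[0,0,0]],[-1,[0.44,-0.015,0],[0,0,0]],[-1,[0,0,0],[0,0,0.165]],[-1,[0,0,0],[0,0,0.165]],[-1,[0,0,0],[0,0,0.165]],[-1,[0,0,0],[0,0,0.165]],[-1,[0,0,0],[0,0,0.165]],[-1,[0,0,0],[0,0,0]]]'; python3 -m crank '[[-1,[0,0,0],[0,0,0]]]'; python3 - <<'E'
from h import *
c=r.capture('wrist');t=c['img'];np.savez('b1.npz',**c);cv2.imwrite('pics/b1.png',t)
s=r.sense();R=s['ee_rot'];print(s['tcp_pos'],np.degrees(np.arctan2(R[1,0],R[0,0])),R.T@(np.array([.599,-.1252,0.036])-s['tcp_pos']))
E
```

```text
time_s: 13.8
tcp_pos: [0.5989, -0.1251, 0.1324]
ee_rot: [[-0.494, -0.869, -0.004], [-0.869, 0.495, 0.0], [0.002, 0.004, -1.0]]
wrist_force: [-0.4, 0.0, 0.0]
gripper_width: 0.996
time_s: 13.9
tcp_pos: [0.5993, -0.1251, 0.1331]
ee_rot: [[-0.492, -0.871, -0.003], [-0.871, 0.492, -0.0], [0.001, 0.002, -1.0]]
wrist_force: [-0.1, 1.0, 0.0]
gripper_width: 1.0
[ 0.59949014 -0.12507114  0.13346137] -119.50477383017109 [0.0002571  0.00019437 0.09746215]
```

View pics/b1.png

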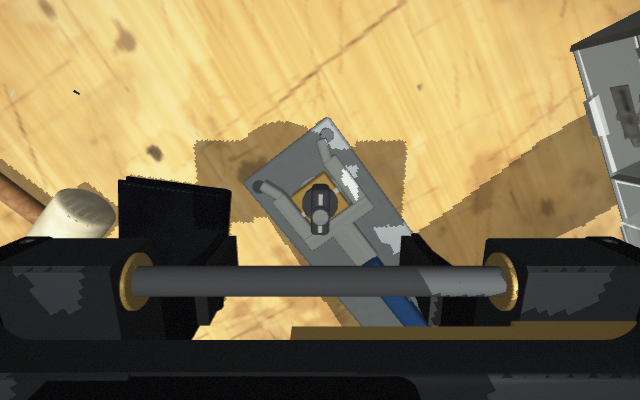

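```bash
python3 -m crank '[[0,[0,0,0],[0,0,0]],[0,[0,0,0.2],[0,0,0]],[0,[0,0,0.3],[0,0,0]],[0,[0,0,0.3],[0,0,0]],[0,[0,0,0.17],[0,0,0]],[0,[0,0,0],[0,0,0]],[0,[0,0,0],[0,0,0]]]' && python3 -m crank '[[1,[0,0,0],[0,0,0]],[1,[0,0,0],[0,0,0]],[1,[0,0,0],[0,0,0]],[1,[0,0,0],[0,0,0]],[1,[0,0,0],[0,0,0]],[1,[0,0,0],[0,0,0]]]'; python3 -c "
from h import *
c=r.capture('wrist');cv2.imwrite('pics/b2.png',c['img']);s=r.sense();print(s['moment'],s['joints'])"
```

```text
time_s: 14.65
tcp_pos: [0.6004, -0.1252, 0.0379]
ee_rot: [[-0.494, -0.87, 0.0], [-0.87, 0.494, -0.0], [0.0, -0.0, -1.0]]
wrist_force: [0.3, -0.2, 0.6]
gripper_width: 0.521
time_s: 15.25
tcp_pos: [0.5984, -0.1245, 0.0379]
ee_rot: [[-0.495, -0.869, -0.003], [-0.869, 0.495, 0.001], [0.001, 0.003, -1.0]]
wrist_force: [-3.8, 3.5, 5.7]
gripper_width: 0.158
[ 0.98449902  0.96156362 -0.05146452] [  3.37812454  31.30033803 -13.81299497  -0.07518134 -45.06557945
 -32.97710499]
```

View pics/b2.png

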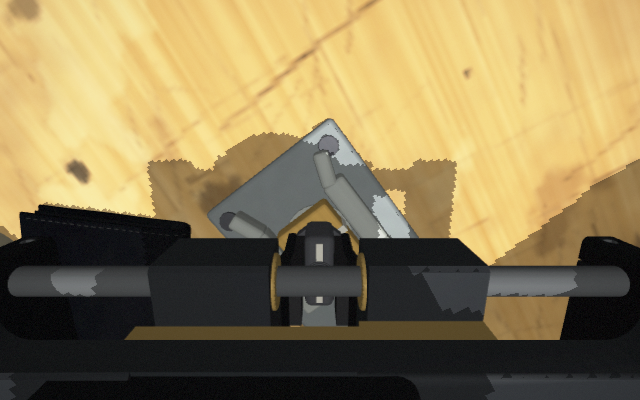

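```bash
python3 -m crank '[[1,[0,0,0],[0,0,0.06]],[1,[0,0,0],[0,0,0.1]],[1,[0,0,0],[0,0,0.1]],[1,[0,0,0],[0,0,0.1]],[1,[0,0,0],[0,0,0.1]],[1,[0,0,0],[0,0,0.1]],[1,[0,0,0],[0,0,0.1]],[1,[0,0,0],[0,0,0.1]]]'; python3 -c "
from h import *
s=r.sense();R=s['ee_rot'];print(s['moment'],np.degrees(np.arctan2(R[1,0],R[0,0])))
c=r.capture('wrist');cv2.imwrite('pics/b3.png',c['img']);s=r.sense()
c=r.capture('top');cv2.imwrite('pics/b3t.png',c['img']);s=r.sense()
"
```

```text
time_s: 16.1
tcp_pos: [0.5985, -0.1245, 0.0379]
ee_rot: [[-0.899, -0.439, -0.003], [-0.439, 0.899, 0.001], [0.003, 0.002, -1.0]]
wrist_force: [-3.9, 3.1, 4.7]
gripper_width: 0.159
[0.94252205 0.95055913 0.19708386] -153.98360349310138
```

View pics/b3.png

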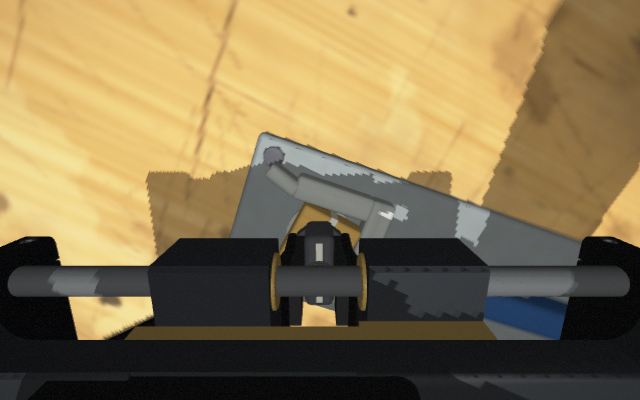

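```bash
cat > m.py <<'E'
from h import *
s=r.sense();R=s['ee_rot'];print(s['moment'],np.degrees(np.arctan2(R[1,0],R[0,0])),s['joints'][5])
E
python3 -m crank '[[1,[0,0,0],[0,0,0.1]],[1,[0,0,0],[0,0,0.1]],[1,[0,0,0],[0,0,0.1]],[1,[0,0,0],[0,0,0.1]]]'; python3 m.py; python3 -m crank '[[1,[0,0,0],[0,0,0.07]],[1,[0,0,0],[0,0,0]]]'; python3 m.py;  python3 -m crank '[[1,[0,0,0],[0,0,0.07]],[1,[0,0,0],[0,0,0]]]'; python3 m.py
```

```text
time_s: 16.6
tcp_pos: [0.5985, -0.1245, 0.0378]
ee_rot: [[-0.99, -0.141, -0.003], [-0.141, 0.99, 0.001], [0.003, 0.001, -1.0]]
wrist_force: [-4.3, 3.6, 5.0]
gripper_width: 0.156
[1.11232243 1.11808193 0.17149585] -171.91149280611276 -85.24934041318065
time_s: 16.8
tcp_pos: [0.5985, -0.1245, 0.0378]
ee_rot: [[-0.996, -0.088, -0.003], [-0.088, 0.996, 0.001], [0.003, 0.001, -1.0]]
wrist_force: [-3.6, 2.3, 4.4]
gripper_width: 0.158
[ 1.09584757  1.08976406 -0.00575328] -174.9542743414455 -88.28638835110742
time_s: 17.0
tcp_pos: [0.5985, -0.1246, 0.0378]
ee_rot: [[-0.999, -0.033, -0.003], [-0.033, 0.999, 0.001], [0.003, 0.001, -1.0]]
wrist_force: [-3.7, 3.4, 4.7]
gripper_width: 0.157
[1.07666234 1.08088964 0.01305257] -178.10452593530988 -91.43373900628681
```

```bash
python3 -m crank '[[1,[0,0,0],[0,0,0.07]],[1,[0,0,0],[0,0,0]]]'; python3 m.py;  python3 -m crank '[[1,[0,0,0],[0,0,0.07]],[1,[0,0,0],[0,0,0]]]'; python3 m.py;python3 - <<'E'
from h import *
c=r.capture('top');t=c['img'];cv2.imwrite('pics/b4t.png',cv2.resize(t[130:230,260:400],None,fx=5.5,fy=5.5,interpolation=cv2.INTER_CUBIC))
c=r.capture('wrist');cv2.imwrite('pics/b4.png',c['img'])
E
```

```text
time_s: 17.2
tcp_pos: [0.5985, -0.1246, 0.0378]
ee_rot: [[-1.0, 0.022, -0.003], [0.022, 1.0, 0.001], [0.003, 0.001, -1.0]]
wrist_force: [-3.7, 3.1, 6.3]
gripper_width: 0.158
[1.08219395 1.10742886 0.04806223] 178.74745837007168 -94.58419135032821
time_s: 17.4
tcp_pos: [0.5985, -0.1245, 0.0378]
ee_rot: [[-0.997, 0.076, -0.003], [0.076, 0.997, 0.0], [0.003, 0.0, -1.0]]
wrist_force: [-4.9, 3.7, 4.3]
gripper_width: 0.16
[1.06810713 1.05575494 0.10824671] 175.63567949406087 -97.70578953783246
```

View pics/b4.png

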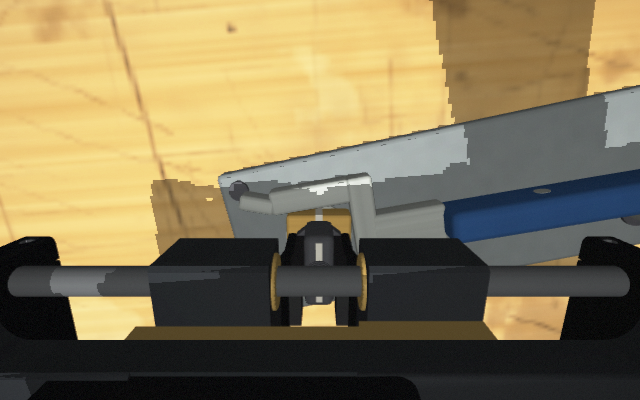

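View pics/b4t.png

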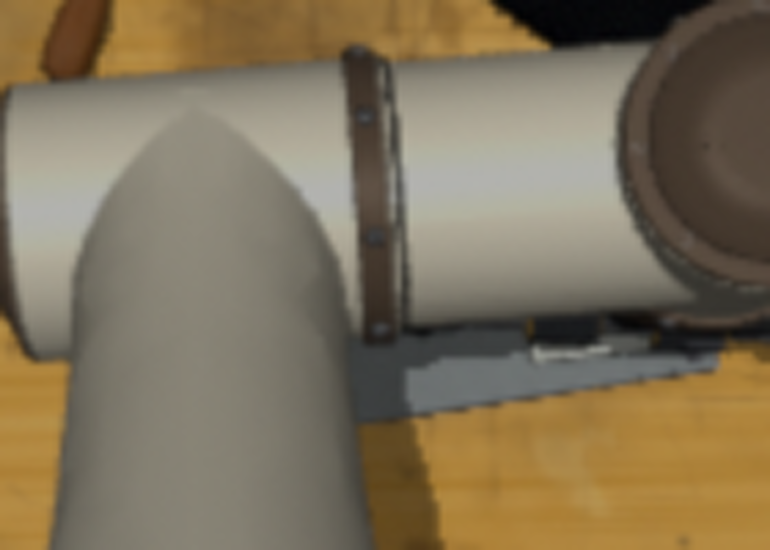

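```bash
for i in 1; do python3 -m crank '[[1,[0,0,0],[0,0,0.04]],[1,[0,0,0],[0,0,0]]]'|tail -2; python3 m.py;  python3 -m crank '[[1,[0,0,0],[0,0,0.04]],[1,[0,0,0],[0,0,0]]]'|tail -2; python3 m.py;done
```

```text
wrist_force: [-4.0, 3.2, 4.7]
gripper_width: 0.159
[1.04141916 1.09736948 0.54132036] 173.95790437879 -99.4111460068818
wrist_force: [-3.9, 4.0, 4.5]
gripper_width: 0.16
[0.95064843 1.04274187 0.68103756] 172.20180995883825 -101.18351186422582
```

```bash
python3 -m crank '[[0,[0,0,0],[0,0,0]],[0,[0,0,0],[0,0,0]],[0,[0,0,0],[0,0,0]],[0,[0,0,0],[0,0,0]],[0,[0,0,-0.2],[0,0,0]],[0,[0,0,-0.4],[0,0,0]],[0,[0,0,-0.4],[0,0,0]],[0,[0,0,-0.3],[0,0,0]]]' && python3 -m crank '[[0,[-0.45,0,0],[0,0,0]],[0,[-0.45,0,0],[0,0,0]],[0,[0,0,0],[0,0,0]]]';python3 - <<'E'
from h import *
c=r.capture('wrist');cv2.imwrite('pics/e.png',c['img']);np.savez('e.npz',**c)
E
```

```text
time_s: 18.7
tcp_pos: [0.6008, -0.1254, 0.1703]
ee_rot: [[-0.99, 0.14, 0.003], [0.14, 0.99, -0.0], [-0.003, -0.0, -1.0]]
wrist_force: [0.7, -0.2, -0.1]
gripper_width: 0.503
time_s: 19.0
tcp_pos: [0.6929, -0.1383, 0.1649]
ee_rot: [[-0.99, 0.14, 0.0], [0.14, 0.99, -0.0], [-0.0, -0.0, -1.0]]
wrist_force: [-1.0, 0.7, -1.5]
gripper_width: 0.502
```

View pics/e.png

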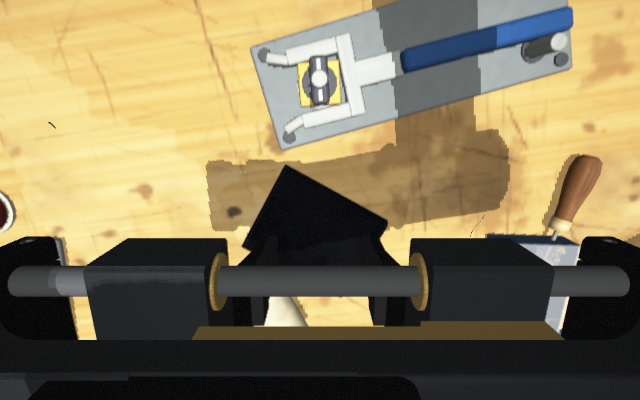

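```bash
python3 - <<'E'
import cv2
t=cv2.imread('pics/e.png');cv2.imwrite('pics/ea.png',cv2.resize(t[0:160,240:400],None,fx=3.7,fy=3.7,interpolation=cv2.INTER_CUBIC));cv2.imwrite('pics/eb.png',cv2.resize(t[0:90,380:600],None,fx=3.5,fy=3.5,interpolation=cv2.INTER_CUBIC))
E
```

```text
(no output)
```

View pics/ea.png

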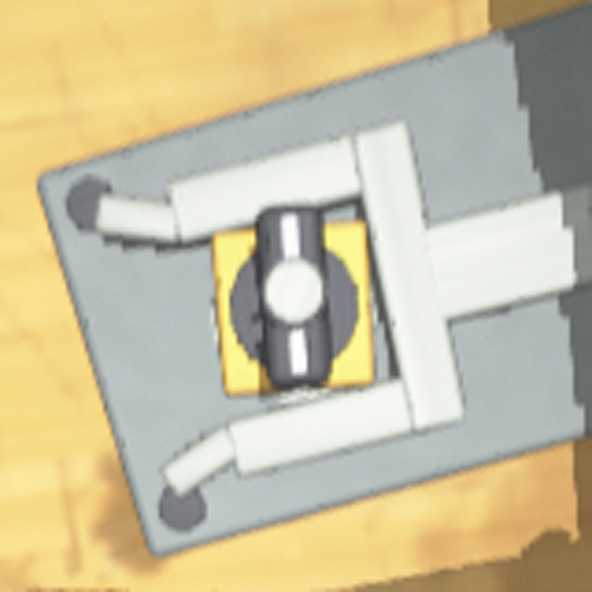

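View pics/eb.png

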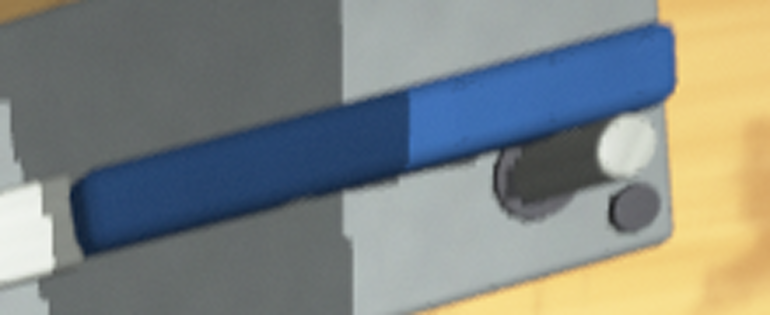

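```bash
python3 - <<'E'
from h import *
c=dict(np.load('e.npz'))
A=lambda u,v,z: ray(c,240+(u+.5)/3.7-.5,(v+.5)/3.7-.5,z)
an=lambda d: np.degrees(np.arctan2(d[1],d[0]))
q=[A(*p,.03) for p in((213,235),(367,222),(373,382),(228,393))]
n=sum(q)/4;print('nut c',n,[round(an(q[i]-q[j]),1) for i,j in((0,3),(1,2),(1,0),(2,3))],[np.linalg.norm(q[i]-q[j]) for i,j in((0,3),(1,2),(1,0),(2,3))])
a,b=A(290,222,.062),A(300,372,.062);print('bar',an(a-b),an(b-a))
s1,s2=A(362,160,.026),A(405,380,.026);d=s2-s1;print('slot',an(d),'dist',abs(np.cross(d[:2]/np.linalg.norm(d[:2]),(np.array([.599,-.125,.0])-s1)[:2])))
s1,s2=A(404,122,.026),A(465,412,.026);d=s2-s1;print('back',an(d),'dist',abs(np.cross(d[:2]/np.linalg.norm(d[:2]),(np.array([.599,-.125,.0])-s1)[:2])))
E
python3 m.py
```

```text
nut c [ 0.59873076 -0.1244924   0.03      ] [np.float64(176.8), np.float64(175.2), np.float64(86.4), np.float64(86.1)] [np.float64(0.03456006946740585), np.float64(0.03475462980475546), np.float64(0.035046679320607545), np.float64(0.03407609856271068)]
bar 176.04372879865647 -3.9562712013435344
slot 4.847018783474952 dist 0.02247235469547434
back 6.318100122410073 dist 0.03417333320750195
[-0.00223538 -0.07658738  0.04970627] 171.92576551729783 -99.87753210731312<stdin>:8: DeprecationWarning: Arrays of 2-dimensional vectors are deprecated. Use arrays of 3-dimensional vectors instead. (deprecated in NumPy 2.0)
<stdin>:9: DeprecationWarning: Arrays of 2-dimensional vectors are deprecated. Use arrays of 3-dimensional vectors instead. (deprecated in NumPy 2.0)
```

```bash
python3 -c "
from h import *
print(r.finish_job())"
```

```text
the job is handed in; nothing more can be done
None
```

The job is done and handed in at about 19 s of the 54 s allowed. I put the blue spanner on the brass nut, let go of it, then turned the jam nut clockwise until it stopped tight.

**Spanner:** I gripped it by the handle and slid it flat along the plate onto the nut. The handle lies on the near side of the post, and the spanner was left there.

**Tightening:** The jam nut turned against about 0.2 N m of drag until its bar lined up with the marks. The nut and spanner then turned together through their play until the spanner stopped against the post. The torque then rose to 0.68 N m, well above the 0.14 N m drag, so I released the bar.

**Last checks:**
- The bar measured −4.0° and the brass nut about −4° in the final picture, so they are in line, which is the tight position.
- The brass nut turned about 11° (0.2 rad) with the spanner as the play was taken up.
- The slot bottom measured 22.5 mm from the nut centre after tightening, against 20 mm nominal and roughly 19.6 mm when first seated. The jaw's back edge suggests a shift of only about 1 mm, so the two disagree by a couple of mm. The jaw is still well around the nut.
- The gripper was clear of everything. The wrist force readings I printed stayed below 10 N.

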